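Set and lock the front leg of a document-camera stand

ROBOT

A 7-joint arm with a two-finger parallel gripper is mounted at the origin on a cart in front of the work surface, level with it; the furniture and walls round the work are solid. World frame = base frame: x ahead of the robot, y to its left, z up, the work surface at z = 0. Lengths are in m, angles in rad, forces in N, time in s.
With the tool pointing down it reaches from about 0.4 to 0.9 m from the base axis. Payload 5.6 kg.
Tool frame: the origin (TCP) lies on the mounting face of the last link; the fingertips stand 190 mm ahead of it and the grasp point (between the pads) lies 171 mm ahead of it; z points along the fingers, y is the line along which they close (so a half turn about z gives the same grasp; the last joint's range is limited). The gripper opens to 92 mm and grips with 3 to 60 N. Pads are 20 mm wide; open, the fingers measure 128 mm over their backs; the gripper's body (75 mm by 189 mm) begins 69 mm behind the grasp point.
Start: joints at [1.265, 0.468, -0.012, 1.603, 0.006, 1.071, -0.056], TCP at [0.169, -0.628, 0.405] pointing down, gripper open.
Joint ranges: [-2.53, 2.53], [-0.31, 2.02], [-1.57, 1.55], [0.28, 2.44], [-1.29, 4.43], [0.15, 1.84], [-2.92, 2.92]. Speed limits (rad/s): [2.57, 2.57, 3.14, 3.14, 3.14, 3.14, 3.14].

INTERFACE

Orientations are given as a 3x3 rotation matrix whose columns are the frame's x, y, z axes.
In Python, from rig import manip gives the robot as it stands.
- The arm moves only by the tool pendant, called after ">>>" by a JSON object that holds its "api" and its "payload". Schema: {"type":"object","properties":{"segments":{"type":"array","items":{"type":"array","prefixItems":[{"type":"number"},{"type":"array","items":{"type":"number"},"minItems":3,"maxItems":3},{"type":"number"}],"minItems":3,"maxItems":3},"minItems":1,"maxItems":10},"squeeze":{"type":"number"},"only":{"type":"string"},"quiet":{"type":"boolean"},"lines":{"type":"string"}},"required":["segments"],"additionalProperties":false}. segments is a list of rows, 1 to 10 of them, each written [opening, [dx, dy, dz], turn]: the opening from 0.0 (shut) to 1.0 (fully open), then dx, dy, dz in shares of 0.8 m (1.0 is 0.8 m), then a turn about the tool's z in a scale on which 1.0 is 120 degrees; each row shifts and turns the commanded pose from where the row before left it, along the tool's axes as they then stand; what a row does not reach is not made up. A row lasts 1/12 s, in which the tool goes at most 0.0417 m and 0.125 rad, less where a joint would pass 70% of its speed; a pose out of reach is approached as far as the arm can. The fingers move at their own pace and stop on an object; squeeze is the grip in N (left out, the last holds). Time passes only in rows, so rows that do not move let the fingers close. The tool returns the time, the measured TCP pose, the force, the opening and the grip force at its end. only (a regular expression) keeps the lines of the reply that match it, lines (a string "A,B") keeps lines A to B, and quiet returns only ok. No shift or turn number may pass 1 either way. Input that does not fit is refused with a message, and nothing moves.
- manip.sense(): the state, without advancing time (a new reading comes with each control period).
- manip.camera(name): name is "scene" or "top" or "wrist"; returns the picture (420x560x3 uint8, red, green, blue); there is no depth.
- manip.camera_info(name): a dict with "fx", "fy", "cx", "cy" (pixels), "view" (4x4, takes a point from world to camera coordinates). Camera axes: x right, y down, z forward; pixel columns grow to the right and rows downward; lengths in m; the calibration is good to about 2 mm. A picture is of the moment at which its call begins: read the wrist's pose just before it. camera_info takes no time and is no camera call; for the wrist camera it gives the pose at the moment of the call.
- manip.finish_job(): hands the job in; it is judged then, once.
Trained networks look in the newest picture that a camera, given by its name, has taken for a name from the list of things; names that differ only in an ending like _2 or _b are one class to them, and where a whole thing is asked for, a point or a joint stands for the part that bears it (a point fixed in the world has none). Each returns a list of dicts, best first, with "confidence" (0 to 1); they miss things now and then, are a little off and sometimes report something else, mostly with a low value. They report only what shows in the picture. A call takes as long as a camera call.
- manip.search_frame(name, camera): "extent" ([left, top, width, height] in pixels, round what is visible of it).
- manip.landmark_of(name, camera): "point" ([row, column] in pixels: a listed point, or the origin of a listed thing).
The state is a dict: "time_s": time; "joint_positions": joint angles; "qvel": joint speeds; "effort": joint torques, N m; "tcp_pos": TCP position; "eef_rot": TCP orientation; "force": force on the tool from outside, world axes, zero at the start; "ft_torque": the same for the moment, N m; "grip_width": opening from 0.0 (shut) to 1.0 (fully open); "finger_force": force on a finger pad.
Only numpy, scipy, OpenCV 4.12 (cv2) and the standard library are available. Lean on these libraries where they do the work, as an engineer would, in place of code of your own. Each camera call takes 0.05 s, during which the arm holds its last target. There are 200 camera calls.

TASK

Set the front leg of the document-camera stand so that the camera can be swung out over the desk: pull the spring-loaded leg out by its T-shaped foot until its red pointer stands at the yellow mark on the sleeve, and while you hold it there, swing the orange cam lever fully shut against the leg. The leg must stay at the mark while the lever closes, and the job ends holding: finish with the leg, lever shut beside it, still held firmly in the fingers, and do not let go. Leave the cup, glue stick and sticky notes where they are.

Things in the scene. Friction and masses are not known exactly. Their poses are not given: they have to be found in the camera images.
- stand: Document-camera stand, heavy, stays put: grey base plate 170 x 150 x 14 mm, 320 mm column at its back, camera boom parked to the rear. Origin on the desk under the plate's middle; x from front to back (away from the robot at yaw 0), y left, z up. A dark slotted sleeve, 26 mm wide, top 46 mm above the desk, runs forward (-x) over the plate; white scale lines beside the slot.
- mouth (a point): Middle of the mouth of the black collar (34 mm wide, from 18 to 50 mm above the desk) at the sleeve's front end, 34 mm above the desk: the leg comes out here along the stand's -x.
- leg: Leg: bright bar 16 wide, 28 to 40 mm above the desk, with a low black T-foot: a crossbar 124 (along y) x 14 mm, 4 to 22 mm above the desk. Origin: middle of the crossbar's inner face (toward the collar), 13 mm up; axes as the stand's. Origin to mouth: 12 to 22 mm at the start, 54 at the mark, 72 at the end stop. Pull behind the crossbar.
- pointer (a point): Red pointer on the leg, 4 mm wide, seen in the sleeve's slot, 47 mm above the desk; it moves with the leg. A spring draws the leg in (1 N at the start, 4 N at the mark, plus 1.2 N friction): with the lever open it slides back when let go.
- mark (a point): Yellow mark across the top of the sleeve, 3 mm wide, 47 mm above the desk, fixed on the stand: the place where the pointer must stand.
- lever (a joint): Angle of the orange cam lever, rad: 0 fully shut (along the leg's right side), 0.36 to 0.45 at the start, at most 0.50 (swung out to the right). It turns stiffly (3 to 4 N at its end; from about 0.25 rad its cam begins to clamp the leg) and stays where it is left. Shut, its outer face is 21 mm right of the leg's axis; bar and shut lever together measure 29 mm across.
- lever_pivot (a point): Upright pivot pin of the lever on the collar's right side, 8 mm behind the mouth and 24 mm right of the leg's axis, 34 mm above the desk. From here the lever reaches 62 mm forward, passing 4 mm above the crossbar.
- lever_tip (a point): Outer (right-hand) face of the lever's free end, 34 mm above the desk: where a finger pushes it shut. The lever is 9 mm thick, 26 to 42 mm above the desk; this face is 41 to 47 mm right of the leg's axis at the start.
- cup: White plastic cup, 72 mm wide at the rim, 83 mm high, standing to the left of the leg; origin under its middle. Bystander.
- glue: Yellow glue stick with a green cap, 28 mm wide, 94 mm high, standing to the right of the leg; origin under its middle. Bystander.
- notes: Pad of pink sticky notes, 76 x 76 x 16 mm, lying to the right of the base; origin under its middle. Bystander.

How it is judged:
By the outcome, as a careful person would: the job done as asked, in the order asked, and still so for the second after the job is handed in, while the arm keeps its last pose, push and grip.
It also fails if it takes over 38 s, if anything falls off the work surface, if the arm or the gripper's body presses on something with over 40 N, if the wrist force passes 120 N, or if a joint passes its speed limit or range.

## Working session

There is one attempt and no reset: what is moved stays moved. The work goes in short steps, Python scripts to look and compute and a tool call to move; the robot and the scene stay as the last step left them, time stands still between calls to the robot, and variables do not carry over. Pictures are saved under pics/ and viewed, at most 10 in all, crops included, and the job is handed in when it is done.

```bash
mkdir -p pics
```

Create h.py:
```python
import numpy as np, cv2
from rig import manip
def ray(cam,rc,z):
    i=manip.camera_info(cam);V=np.array(i["view"]);R=V[:3,:3];t=V[:3,3]
    d=R.T@np.array([(rc[1]-i["cx"])/i["fx"],(rc[0]-i["cy"])/i["fy"],1]);o=-R.T@t
    return o+d*(z-o[2])/d[2]
def snap(cam,fn=None):
    im=manip.camera(cam)
    if fn: cv2.imwrite("pics/"+fn,np.asarray(im)[:,:,::-1])
    return im
Z=dict(mouth=.034,leg=.013,pointer=.047,mark=.047,lever_pivot=.034,lever_tip=.034,cup=0,glue=0,notes=0,stand=0)
def look(cam,names=Z):
    for n in names:
        for r in manip.landmark_of(n,cam)[:2]:
            print(cam,n,round(r["confidence"],2),np.round(r["point"],1),np.round(ray(cam,r["point"],Z[n]),4))
```

Run:
```python
from h import *
snap("top","t1.png");look("top")
snap("scene","s1.png");look("scene")
s=manip.sense();print(s["time_s"],s["tcp_pos"],s["eef_rot"],s["grip_width"])
```

```text
top mouth 0.97 [223.9 259.4] [0.6532 0.0495 0.034 ]
top mouth 0.24 [224.3 340.3] [ 0.6494 -0.1004  0.034 ]
top leg 0.82 [231.3 258.3] [0.6396 0.0528 0.013 ]
top leg 0.26 [222.9 258.5] [0.6555 0.0521 0.013 ]
top pointer 0.84 [172.4 255.4] [0.7475 0.0546 0.047 ]
top pointer 0.17 [223.  261.1] [0.6545 0.0458 0.047 ]
top mark 0.76 [194.  258.1] [0.7077 0.0504 0.047 ]
top lever_pivot 0.5 [221.3 273.9] [0.6575 0.0226 0.034 ]
top lever_tip 0.45 [248.7 285.1] [0.6064 0.0029 0.034 ]
top cup 0.64 [270.5 167.4] [0.5684 0.2282 0.    ]
top glue 0.77 [224.8 342.3] [ 0.6488 -0.1085  0.    ]
top notes 0.95 [173.1 340.8] [ 0.7489 -0.1082  0.    ]
top notes 0.52 [225. 342.] [ 0.6484 -0.1079  0.    ]
top stand 0.87 [162.9 260.3] [0.7717 0.0472 0.    ]
scene mouth 0.85 [219.2 250.4] [0.6442 0.0464 0.034 ]
scene mouth 0.42 [203.2 295.2] [0.7434 0.0266 0.034 ]
scene leg 0.88 [229.2 245. ] [0.6313 0.0478 0.013 ]
scene pointer 0.88 [193.7 286.8] [0.7391 0.0485 0.047 ]
scene mark 0.68 [199.3 277. ] [0.7126 0.0478 0.047 ]
scene lever_pivot 0.58 [222.2 262.1] [0.657  0.0257 0.034 ]
scene lever_tip 0.8 [241.4 247.3] [0.6043 0.0032 0.034 ]
scene cup 0.92 [198.6 170.9] [0.5683 0.2307 0.    ]
scene glue 0.86 [280.9 304.7] [ 0.6455 -0.1137  0.    ]
scene notes 0.86 [253.8 337.8] [ 0.7388 -0.1054  0.    ]
scene stand 0.75 [203.5 296.7] [0.7709 0.0506 0.    ]
1.1 [ 0.1688217  -0.62770173  0.40470258] [[ 9.65687610e-01  2.59706442e-01 -5.32163147e-05]
 [ 2.59706442e-01 -9.65687612e-01 -2.13809185e-05]
 [-5.69430981e-05  6.82666835e-06 -9.99999998e-01]] 0.9975555240208692
```

View pics/t1.png

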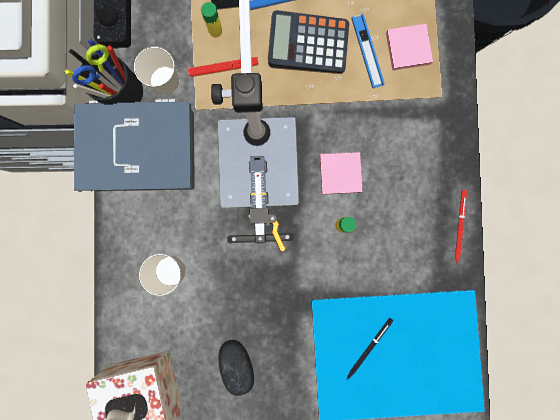

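View pics/s1.png

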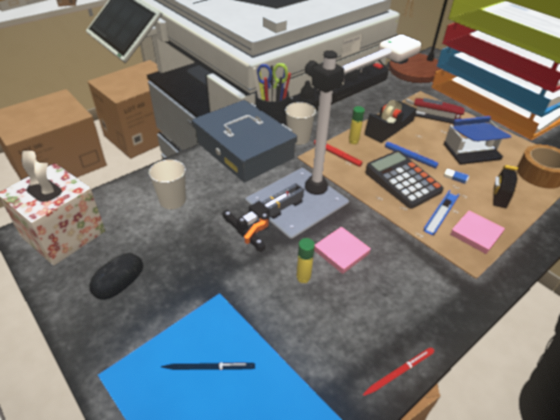

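The top view shows the collar at about (259,216), the crossbar in row 238 from column 228 to 293, and the orange lever from (273,220) to (283,248). The glue stick is clear at (347,225). The stand's yaw is near 0. I'll approach above the leg.

Careful with the scale: shifts go in shares of 0.8 m and turns go in shares of 120 degrees. That gives: -0.035 m / 0.8 = -0.0438, 0.02 m / 0.8 = 0.025, 0.088 rad / 2.0944 = 0.042.

>>> {"api": "pendant", "payload": {"segments": [[1,[0,0,0],0.042],[1,[0,0,0],0.042],[1,[0,0,0],0.0415],[1,[0.025,-0.0438,0],0],[1,[0.025,-0.0438,0],0],[1,[0.025,-0.0438,0],0],[1,[0.025,-0.0438,0],0],[1,[0.025,-0.0438,0],0],[1,[0.025,-0.0438,0],0],[1,[0.025,-0.0438,0],0]], "squeeze": 20}}

```text
time_s: 1.93
tcp_pos: [0.3095, -0.3809, 0.405]
eef_rot: [[1.0, -0.001, 0.0], [-0.001, -1.0, -0.001], [0.0, 0.001, -1.0]]
force: [1.4, -0.5, -0.8]
grip_width: 0.998
finger_force: 0.0
```

>>> {"api": "pendant", "payload": {"segments": [[1,[0.025,-0.0438,0],0],[1,[0.025,-0.0438,0],0],[1,[0.025,-0.0438,0],0],[1,[0.025,-0.0438,0],0],[1,[0.025,-0.0438,0],0],[1,[0.025,-0.0438,0],0],[1,[0.025,-0.0438,0],0],[1,[0.025,-0.0438,0],0],[1,[0.025,-0.0438,0],0],[1,[0.025,-0.0438,0],0]]}}

```text
time_s: 2.77
tcp_pos: [0.5096, -0.031, 0.405]
eef_rot: [[1.0, -0.0, 0.001], [-0.0, -1.0, -0.0], [0.001, 0.0, -1.0]]
force: [0.7, -0.3, 0.7]
grip_width: 1.002
finger_force: 0.0
```

>>> {"api": "pendant", "payload": {"segments": [[1,[0.025,-0.0438,0],0],[1,[0.025,-0.0438,0],0],[1,[0,0,0],0]]}}

```text
time_s: 3.02
tcp_pos: [0.551, 0.0451, 0.4051]
eef_rot: [[1.0, 0.01, 0.003], [0.01, -1.0, 0.005], [0.003, -0.005, -1.0]]
force: [0.6, 0.9, -0.1]
grip_width: 1.003
finger_force: 0.0
```

Run:
```python
from h import *
snap("wrist","w1.png");look("wrist",["mouth","leg","pointer","mark","lever_pivot","lever_tip"])
s=manip.sense();print(s["time_s"],s["tcp_pos"],s["eef_rot"],s["force"])
```

```text
wrist mouth 0.96 [ 94.1 279.1] [0.65   0.0396 0.034 ]
wrist leg 0.59 [115.9 278.2] [0.6289 0.0382 0.013 ]
wrist mark 0.6 [ 31.8 273.2] [0.7031 0.0407 0.047 ]
wrist lever_pivot 0.84 [ 87.1 298.5] [0.6561 0.0155 0.034 ]
wrist lever_tip 0.85 [142.8 322.6] [ 0.6011 -0.0104  0.034 ]
3.3667 [0.54865457 0.03553741 0.40475922] [[ 9.99995710e-01 -2.92712444e-03 -1.06609953e-04]
 [-2.92721537e-03 -9.99995343e-01 -8.62991095e-04]
 [-1.04083374e-04  8.63299463e-04 -9.99999622e-01]] [ 0.12116039  0.36341282 -0.37572436]
```

View pics/w1.png

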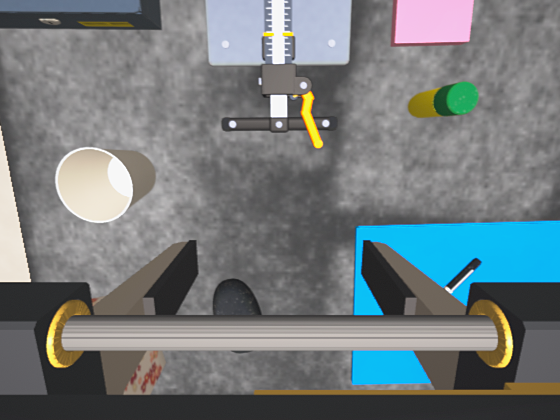

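The wrist picture shows the mouth at about (93,279), the crossbar in row 124 from column 222 to 337, and the lever tip at (143,320). The arm was still settling when it was taken, so I'll measure again.

Run:
```python
from h import *
im=snap("wrist","w2.png");look("wrist",["mouth","leg","pointer","mark","lever_pivot","lever_tip","stand"])
for n in ["leg","lever_tip"]: print(n,manip.search_frame(n,"wrist")[:1])
for rc in [(124,232.5),(124,326)]: print(ray("wrist",rc,.022))
hsv=cv2.cvtColor(np.asarray(im),cv2.COLOR_RGB2HSV);
# axis of scale bar: bright columns in rows 0..30 and leg bar rows 97..117
g=np.asarray(im).min(2)
for r in (3,12,22,100,106,112):
    c=np.where(g[r,255:305]>200)[0]+255; print(r,c.min() if len(c) else 0,c.max() if len(c) else 0,np.round(ray("wrist",(r,c.mean()),.04),4) if len(c) else '')
s=manip.sense();print(s["time_s"],s["tcp_pos"])
```

```text
wrist mouth 0.83 [ 92.4 265.7] [0.6515 0.0494 0.034 ]
wrist leg 0.76 [111.2 266. ] [0.6342 0.0504 0.013 ]
wrist mark 0.73 [ 25.8 260.2] [0.7089 0.0542 0.047 ]
wrist lever_pivot 0.79 [ 85.4 287.6] [0.6582 0.0283 0.034 ]
wrist lever_pivot 0.26 [173.9 118.4] [0.5688 0.2101 0.034 ]
wrist lever_tip 0.66 [138.9 313.3] [0.6055 0.0012 0.034 ]
leg [{'extent': [210.1, 0.0, 116.2, 129.9], 'confidence': 0.89}]
lever_tip [{'extent': [278.2, 88.2, 32.1, 56.0], 'confidence': 0.8}]
[0.62073806 0.08738051 0.022     ]
[ 0.62073868 -0.01293383  0.022     ]
3 255 273 [0.7299 0.0515 0.04  ]
12 257 268 [0.7224 0.053  0.04  ]
22 257 268 [0.714  0.0531 0.04  ]
100 257 273 [0.6438 0.0515 0.04  ]
106 257 273 [0.6381 0.0516 0.04  ]
112 258 273 [0.6323 0.0511 0.04  ]
3.8667 [0.54899583 0.03716658 0.4046728 ]
```

Scaled: 0.035 m / 0.8 = 0.0438, -0.005 m / 0.8 = -0.0063.

>>> {"api": "pendant", "payload": {"segments": [[1,[0.0413,-0.0063,0],0],[1,[0.0438,0,0.025],0],[1,[0.0313,0,0.0375],0],[1,[0.0113,0,0.0375],0],[1,[0,0,0.0375],0],[1,[0,0,0.025],0],[1,[0,0,0],0],[1,[0,0,0],0]]}}

```text
time_s: 4.53
tcp_pos: [0.6508, 0.0422, 0.2737]
eef_rot: [[1.0, -0.0, -0.002], [-0.0, -1.0, 0.0], [-0.002, -0.0, -1.0]]
force: [0.1, 0.8, 0.8]
grip_width: 1.003
finger_force: 0.0
```

Run:
```python
from h import *
snap("wrist","w3.png");look("wrist",["mouth","leg","lever_pivot","lever_tip","pointer","mark"])
s=manip.sense();print(s["time_s"],s["tcp_pos"],s["eef_rot"],s["force"])
```

```text
wrist mouth 0.64 [225.4 268.5] [0.6532 0.0503 0.034 ]
wrist leg 0.59 [241.6 269.7] [0.6337 0.0502 0.013 ]
wrist lever_pivot 0.83 [211.8 304.5] [0.6633 0.0248 0.034 ]
wrist lever_tip 0.81 [283.  330.3] [0.6083 0.0044 0.034 ]
wrist pointer 0.98 [ 90.8 264.2] [0.7419 0.0515 0.047 ]
wrist mark 0.55 [145.9 263.8] [0.709  0.0521 0.047 ]
4.8833 [0.65130724 0.04215336 0.27617362] [[ 9.99997258e-01 -3.90364254e-04  2.30897926e-03]
 [-3.90328985e-04 -9.99999924e-01 -1.57252004e-05]
 [ 2.30898523e-03  1.48238958e-05 -9.99997334e-01]] [-0.37988635  0.1604104  -0.21031346]
```

View pics/w3.png

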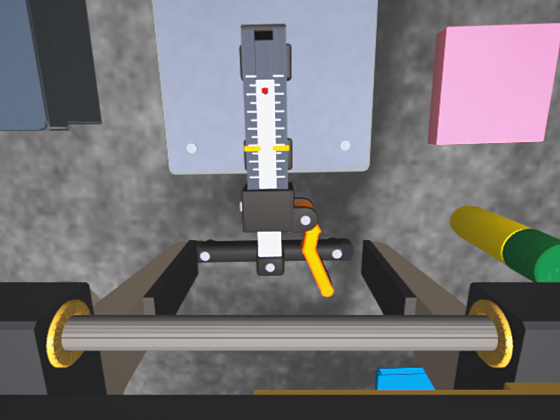

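The pointer is at (91,265) and the mark at (148,267), so about 34 mm to pull. Both fingers straddle the collar behind the crossbar. Descending.

Scaled: 0.03 m / 0.8 = 0.0375, 0.025 m / 0.8 = 0.0313.

>>> {"api": "pendant", "payload": {"segments": [[1,[0,0,0.0375],0],[1,[0,0,0.0313],0],[1,[0,0,0.0188],0],[1,[0,0,0.0075],0],[1,[0,0,0],0],[1,[0,0,0],0]]}}

```text
time_s: 5.38
tcp_pos: [0.6514, 0.0424, 0.1994]
eef_rot: [[1.0, -0.0, 0.001], [-0.0, -1.0, 0.0], [0.001, -0.0, -1.0]]
force: [-0.1, 0.6, 0.9]
grip_width: 1.0
finger_force: 0.0
```

Run:
```python
from h import *
snap("wrist","w4.png");look("wrist",["pointer","mark","mouth","lever_tip"])
s=manip.sense();print(s["time_s"],s["tcp_pos"],s["force"])
```

```text
wrist pointer 0.75 [ 69.4 253. ] [0.7418 0.0526 0.047 ]
wrist pointer 0.17 [ 21.7 261.1] [0.758  0.0493 0.047 ]
wrist mark 0.73 [162.7 257.1] [0.7067 0.0516 0.047 ]
wrist mouth 0.65 [270.9 259.6] [0.6532 0.052  0.034 ]
wrist lever_tip 0.68 [351.3 355.5] [0.608 0.003 0.034]
5.6333 [0.65144911 0.04222456 0.19987311] [-0.66141968 -0.69771692  0.1049894 ]
```

View pics/w4.png

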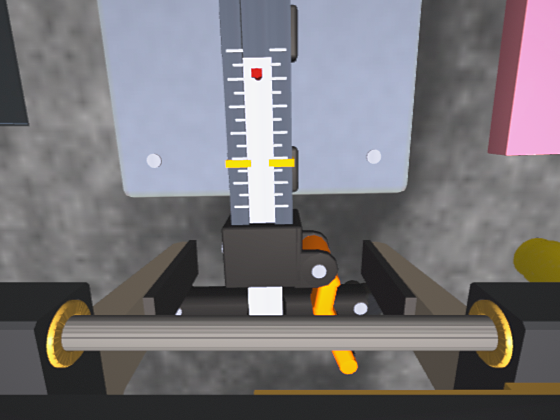

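The pointer is at (73,257) and the mark at (162,260). The fingers are down behind the crossbar, outside the lever. Pulling.

Scaled: -0.007 m / 0.8 = -0.0088, -0.006 m / 0.8 = -0.0075.

>>> {"api": "pendant", "payload": {"segments": [[1,[-0.0063,0,0],0],[1,[-0.0088,0,0],0],[1,[-0.0088,0,0],0],[1,[-0.0088,0,0],0],[1,[-0.0075,0,0],0],[1,[-0.005,0,0],0],[1,[0,0,0],0],[1,[0,0,0],0]]}}

```text
time_s: 6.3
tcp_pos: [0.6148, 0.042, 0.1989]
eef_rot: [[1.0, -0.001, -0.0], [-0.001, -1.0, -0.0], [-0.0, 0.0, -1.0]]
force: [2.3, -1.2, 1.2]
grip_width: 0.999
finger_force: 1.3
```

Create pm.py:
```python
from h import *
import sys
im=np.asarray(snap("wrist",sys.argv[1]));h=cv2.cvtColor(im,cv2.COLOR_RGB2HSV)
sub=np.zeros(h.shape[:2],bool);sub[10:300,215:305]=1
red=sub&((h[...,0]<6)|(h[...,0]>174))&(h[...,1]>180)&(h[...,2]>90)
yel=sub&(h[...,0]>22)&(h[...,0]<32)&(h[...,1]>170)&(h[...,2]>120);yel[210:]=0
p=[np.argwhere(m).mean(0) if m.any() else None for m in (red,yel)]
print(red.sum(),yel.sum(),p)
q=[ray("wrist",x,.047) if x is not None else None for x in p];print(q)
look("wrist",["pointer","mark","mouth","lever_tip"])
s=manip.sense();print(s["time_s"],s["tcp_pos"],s["force"],s["grip_width"],s["finger_force"])
```

```bash
python3 pm.py w5.png
```

```text
98 444 [array([ 53.94897959, 256.53061224]), array([ 64.21171171, 256.80855856])]
[array([0.70949589, 0.05079562, 0.047     ]), array([0.70599307, 0.05075424, 0.047     ])]
wrist pointer 0.59 [ 56.4 255.2] [0.7087 0.0514 0.047 ]
wrist mouth 0.77 [200.3 263.7] [0.6514 0.0496 0.034 ]
wrist lever_tip 0.75 [289.4 360.3] [0.6071 0.0032 0.034 ]
wrist lever_tip 0.72 [ 63.2 257.4] [0.7087 0.0515 0.034 ]
6.55 [0.6149742  0.0423129  0.19846121] [ 2.84662665 -0.74244484  1.98322292] 1.0022014810506736 1.3123485445976257
```

Scaled: -0.002 m / 0.8 = -0.0025, -0.0015 m / 0.8 = -0.0019.

>>> {"api": "pendant", "payload": {"segments": [[1,[-0.0025,0,0],0],[1,[-0.0019,0,0],0],[1,[0,0,0],0],[1,[0,0,0],0]]}}

```text
time_s: 6.88
tcp_pos: [0.6118, 0.0423, 0.1986]
eef_rot: [[1.0, -0.0, 0.001], [-0.0, -1.0, 0.0], [0.001, -0.0, -1.0]]
force: [4.4, -0.9, -1.6]
grip_width: 1.001
finger_force: 2.5
```

```bash
python3 pm.py w6.png
```

```text
93 436 [array([ 53.39784946, 257.34408602]), array([ 56.04357798, 257.73853211])]
[array([0.7068533 , 0.05067129, 0.047     ]), array([0.70595569, 0.05054031, 0.047     ])]
wrist pointer 0.81 [ 54.5 254.9] [0.7065 0.0516 0.047 ]
wrist mark 0.97 [ 54.8 256.8] [0.7064 0.0509 0.047 ]
wrist mouth 0.55 [191.3 263.3] [0.6526 0.0497 0.034 ]
wrist lever_tip 0.71 [281.7 358.8] [0.6082 0.0041 0.034 ]
7.1333 [0.61183371 0.04225914 0.19857936] [ 5.44391655 -1.14447415 -1.80341357] 1.0022105159820693 2.492680996656418
```

View pics/w6.png

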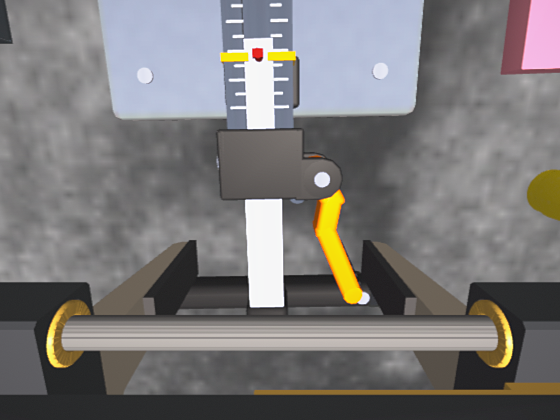

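The pointer is at row 53 and the mark at row 56, about 1 mm short. I'll nudge it, shift 3 mm left and close to mid-opening first.

Scaled: -0.001 m / 0.8 = -0.0013.

>>> {"api": "pendant", "payload": {"segments": [[1,[-0.0013,-0.0013,0],0],[0.9,[0,-0.0013,0],0],[0.8,[0,-0.0013,0],0],[0.75,[0,0,0],0],[0.7,[0,0,0],0],[0.7,[0,0,0],0]], "squeeze": 25}}

```text
time_s: 7.63
tcp_pos: [0.6102, 0.0423, 0.1981]
eef_rot: [[1.0, -0.002, -0.002], [-0.002, -1.0, -0.004], [-0.002, 0.004, -1.0]]
force: [2.6, -7.8, 0.3]
grip_width: 0.705
finger_force: 4.5
```

```bash
python3 pm.py w7.png
```

```text
103 479 [array([ 51.74757282, 254.7184466 ]), array([ 49.49478079, 254.64300626])]
[array([0.7051456 , 0.05064354, 0.047     ]), array([0.70590031, 0.05065515, 0.047     ])]
wrist pointer 0.9 [ 50.9 256.6] [0.7054 0.0499 0.047 ]
wrist mark 0.97 [ 46.1 252.3] [0.707  0.0515 0.047 ]
wrist mouth 0.73 [188.1 258.7] [0.6521 0.0508 0.034 ]
wrist mouth 0.22 [185.  545.2] [ 0.6531 -0.0772  0.034 ]
wrist lever_tip 0.7 [282.2 348. ] [0.6059 0.0086 0.034 ]
7.8833 [0.61020161 0.04223032 0.19811976] [ 2.52650411 -6.79185453  0.65540233] 0.7017810594869578 4.492700113914907
```

Scaled: -0.001 m / 0.8 = -0.0013, 0.0007 m / 0.8 = 0.0009.

>>> {"api": "pendant", "payload": {"segments": [[0.65,[0.0009,-0.0013,0],0],[0.6,[0,0,0],0],[0.55,[0,0,0],0],[0.5,[0,0,0],0],[0.5,[0,0,0],0],[0.5,[0,0,0],0]], "squeeze": 25}}

```text
time_s: 8.38
tcp_pos: [0.6103, 0.044, 0.1978]
eef_rot: [[1.0, -0.002, -0.004], [-0.002, -1.0, -0.003], [-0.004, 0.003, -1.0]]
force: [1.7, -4.9, -1.0]
grip_width: 0.503
finger_force: 3.3
```

```bash
python3 pm.py w8.png
```

```text
99 449 [array([ 51.19191919, 260.18181818]), array([ 48.92873051, 260.46993318])]
[array([0.70514535, 0.05059209, 0.047     ]), array([0.70590003, 0.05047453, 0.047     ])]
wrist pointer 0.83 [ 50.6 261.3] [0.7053 0.0502 0.047 ]
wrist mark 0.93 [ 49.9 259.8] [0.7056 0.0507 0.047 ]
wrist mouth 0.78 [188.  266.2] [0.652  0.0495 0.034 ]
wrist lever_tip 0.91 [287.3 331.2] [0.6033 0.0187 0.034 ]
8.6333 [0.61035774 0.04402052 0.19783022] [ 1.63874897 -5.44866144  0.41547536] 0.5002169972035023 3.254878527513938
```

```bash
python3 -c "
import cv2;i=cv2.imread('pics/w8.png')[20:90,210:310];cv2.imwrite('pics/c8.png',cv2.resize(i,None,fx=7,fy=7,interpolation=cv2.INTER_NEAREST))"
```

```text
(no output)
```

View pics/c8.png

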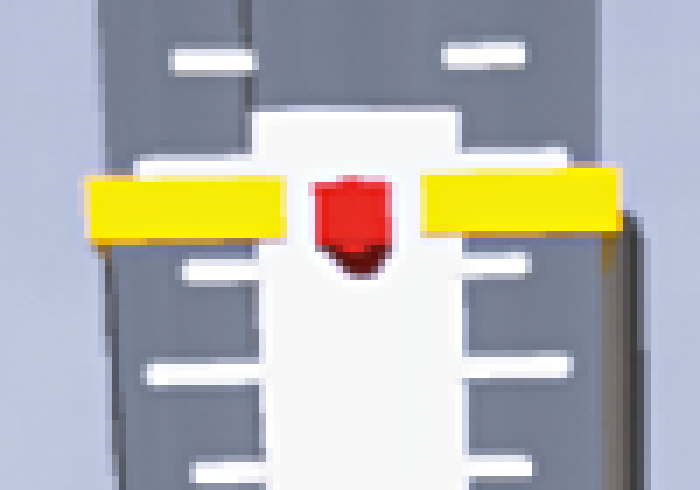

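The pointer's top face (crop rows 178–248) sits on the mark (rows 172–240), within about 0.4 mm. I'll close fully.

>>> {"api": "pendant", "payload": {"segments": [[0.45,[0,0,0],0],[0.4,[0,0,0],0],[0.35,[0,0,0],0],[0.3,[0,0,0],0],[0.25,[0,0,0],0],[0.2,[0,0,0],0],[0,[0,0,0],0],[0,[0,0,0],0],[0,[0,0,0],0]], "squeeze": 30}}

```text
time_s: 9.38
tcp_pos: [0.6104, 0.0436, 0.1978]
eef_rot: [[1.0, -0.003, -0.004], [-0.003, -1.0, -0.004], [-0.004, 0.004, -1.0]]
force: [2.4, -6.6, 1.3]
grip_width: 0.291
finger_force: 30.3
```

```bash
python3 pm.py w9.png
```

```text
104 461 [array([ 50.88461538, 258.54807692]), array([ 49.2472885 , 258.76789588])]
[array([0.7052373 , 0.05059518, 0.047     ]), array([0.70578295, 0.05050499, 0.047     ])]
wrist pointer 0.97 [ 49.6 256.6] [0.7057 0.0513 0.047 ]
wrist pointer 0.61 [ 47.9 255.4] [0.7062 0.0517 0.047 ]
wrist mark 0.82 [ 49.9 255.2] [0.7056 0.0518 0.047 ]
wrist mouth 0.96 [188.6 265.4] [0.6518 0.0493 0.034 ]
wrist mouth 0.45 [ 47.5 255.1] [0.7091 0.0526 0.034 ]
wrist lever_tip 0.98 [287.9 309.5] [0.603  0.0286 0.034 ]
9.6333 [0.61036114 0.04357168 0.19776667] [ 1.96991706 -6.07090714  0.56267385] 0.29010404273307644 30.32989203929901
```

View pics/w9.png

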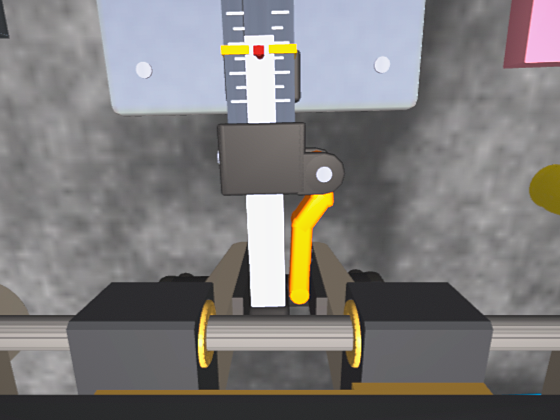

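The lever lies alongside the leg between the pads, at (300,250), and the pointer at (51,259) is on the mark. I'll firm up the grip and confirm it's stable.

Scaled: 0.001 m / 0.8 = 0.0013.

>>> {"api": "pendant", "payload": {"segments": [[0,[0,0.0013,0],0],[0,[0,0,0],0],[0,[0,0,0],0],[0,[0,0,0],0],[0,[0,0,0],0],[0,[0,0,0],0]], "squeeze": 40}}

```text
time_s: 10.13
tcp_pos: [0.6103, 0.0436, 0.1978]
eef_rot: [[1.0, -0.002, -0.004], [-0.002, -1.0, -0.002], [-0.004, 0.003, -1.0]]
force: [0.3, -6.4, -0.8]
grip_width: 0.284
finger_force: 40.1
```

```bash
python3 pm.py w10.png
```

Run:
```python
from h import *
im=np.asarray(manip.camera("wrist"));h=cv2.cvtColor(im,cv2.COLOR_RGB2HSV)
m=(h[...,0]>10)&(h[...,0]<28)&(h[...,1]>180)&(h[...,2]>130)
for r in (225,240,255,270,285,295):
    c=np.where(m[r,280:330])[0]+280
    b=np.where(im[r,230:300].min(1)>180)[0]+230
    f=lambda x,z:round(ray("wrist",(r,x),z)[1],4)
    print(r,"lever",f(c.min()-.5,.042),f(c.max()+.5,.042),"bar",f(b.min()-.5,.04),f(b.max()+.5,.04))
```

```text
97 447 [array([ 50.84536082, 259.10309278]), array([ 48.96868009, 259.4541387 ])]
[array([0.70528406, 0.05064014, 0.047     ]), array([0.70590964, 0.05050147, 0.047     ])]
wrist pointer 0.86 [ 50.7 257.7] [0.7053 0.0512 0.047 ]
wrist mark 0.92 [ 47.7 257.6] [0.7063 0.0512 0.047 ]
wrist mouth 0.6 [186.4 264.1] [0.6528 0.0501 0.034 ]
wrist lever_tip 0.79 [290.5 308.1] [0.6017 0.0294 0.034 ]
10.3833 [0.61031629 0.04354823 0.19775863] [ 0.81758157 -5.11040761 -0.09724598] 0.284059816280033 40.10506431106478
225 lever 0.0381 0.0281 bar 0.0573 0.0415
240 lever 0.0385 0.0293 bar 0.0575 0.0411
255 lever 0.0389 0.0295 bar 0.0572 0.041
270 lever 0.0388 0.0303 bar 0.0565 0.041
285 lever 0.0392 0.0301 bar 0.0567 0.041
295 lever 0.0392 0.03 bar 0.0568 0.0405
```

```bash
python3 -c "
from rig import manip
print(manip.finish_job())"
```

```text
the job is handed in; nothing more can be done
None
```

The job is handed in: the leg is pulled out to the yellow mark (within about 0.5 mm by camera), the orange lever measures fully shut against it, and the gripper is still holding both at 40 N after about 10 s of the 38 s allowed.

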